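# Reset the preload dial: to the stop, then three clicks back

### The job

Reset the preload on the grey test fixture: turn its black dial gently clockwise (seen from above) until it is firmly against its end stop, without straining the stop, then turn it back exactly three clicks and let go. Do not shove the fixture along its rail, and leave everything else on the bench where it is.

Things in the scene. Friction and masses are not known exactly. Their poses are not given: they have to be found in the camera images.
- rail: fixed aluminium slide rail: base plate 150 x 440 x 8 mm lying on the bench, rail bar 44 mm wide along its middle. Origin: centre of the underside, on the bench; y axis along the rail, x across it, z up
- fixture: grey plastic test fixture 90 x 90 mm (faces along the rail's x and y) on an aluminium carriage, its flat top 90 mm above the bench, with a round aluminium collar (64 mm diameter, 4 mm high) on top. Origin on the bench under the fixture's centre and straight under the dial's axis; same axes as the rail. It slides along the rail (y) if shoved with more than about 9 N
- dial_top (a point): centre of the top face of the black round fluted dial, on its vertical axis, 130 mm above the bench; this point's frame does not turn with the dial. The dial is 42 mm in diameter; its gripping wall runs from 96 to 130 mm above the bench, the collar's top is at 94 mm. A white pointer line on top turns with it. It may be gripped at any angle
- dial_axis (a point): centre of the dial's lower edge, on its axis, 96 mm above the bench. The dial clicks every 24 degrees: leaving a click takes about 0.1 N m (0.15 at most); let go, it falls into the nearest click and stays. At the start the end stop lies an unknown 2 to 6 clicks away, clockwise from above. Anticlockwise the dial is free for ten clicks from the stop
- pin (a joint): steel preload pin, 10 mm diameter, on the fixture's +x face, 62 mm above the bench, driven by the dial: 0 at the last click before the stop, 0.00025 m out per click anticlockwise (reads too coarsely to count clicks). The stop begins 1 to 2 degrees past that last click, yields about 4 N m per rad, and is strained at 0.6 N m; let go, the dial falls back to that last click
- relay: orange relay, 28 x 36 x 52 mm, standing; origin at the centre of its underside (bystander)
- shroud: black plastic fan shroud, square frame 92 x 92 x 25 mm, lying; origin at the centre of its underside (bystander)
- screwdriver: screwdriver lying on the bench (bystander)
- wrench: steel wrench lying on the bench (bystander)
- jar: jar 60 mm in diameter, 75 mm high; origin at the centre of its underside (bystander)
- spool: blue plastic spool 64 mm in diameter, 50 mm high, standing; origin at the centre of its underside (bystander)
- tray: yellow parts tray 110 x 150 x 35 mm; origin at the centre of its underside (bystander)

How it is judged:
On the way, in this order (a step that is already met when the one before it is completed fails the run):
1. the dial is pressed clockwise against its end stop (value of joint pin below -1.25e-05 m), for 0.1 s.
2. the dial stands three clicks back from the stop (value of joint pin between 0.00065 and 0.00085 m), for 0.2 s.
At the end, for the whole second after the job is handed in: the dial, let go, rests in the third click from its stop (pin 0.75 mm out, within 0.1 mm, less than half a click) and the fixture is at rest (all of step 2 and linear speed of fixture below 0.005 m/s); the robot touches nothing.
It fails at once if the end stop is strained: the dial is forced more than about 0.15 rad (0.6 N m) into it (value of joint pin below -0.0001 m).
It fails at once if the fixture is shoved more than 15 mm along its rail (distance of fixture from where it was at the start of the episode above 0.015 m).
It fails at once if another thing on the bench is moved more than 20 mm (distance of any of relay, shroud, screwdriver, wrench, jar, spool, tray from where it was at the start of the episode above 0.02 m).
It also fails if it takes over 72 s, if anything falls off the work surface, if the arm or the gripper's body presses on something with over 40 N, if the wrist force passes 120 N, or if a joint passes its speed limit or range.

### The arm

A 6-joint arm with a two-finger parallel gripper is mounted at the origin on the work surface. World frame = base frame: x ahead of the robot, y to its left, z up, the work surface at z = 0. Lengths are in m, angles in rad, forces in N, time in s.
With the tool pointing down it reaches from about 0.225 to 0.725 m from the base axis. Payload 3.1 kg.
Tool frame: the origin (TCP) lies midway between the tips of the shut fingers; the grasp point (between the pads) lies 19 mm behind it; z points along the fingers, y is the line along which they close (so a half turn about z gives the same grasp; the last joint's range is limited). The gripper opens to 85 mm and grips with 20 to 120 N. Pads are 22 mm wide; open, the fingers measure 114 mm over their backs; the gripper's body (76 mm by 85 mm) begins 54 mm behind the grasp point. The pads swing forward as they close: fully open they stand 13 mm farther back than shut.
Start: joints at [1.068, 0.048, 0.099, 1.622, 0, 1.443], TCP at [0.192, 0.489, 0.202] pointing down, gripper open.
Joint ranges: [-2.91, 2.91], [-0.99, 1.94], [-1.21, 1.42], [-2.12, 2.29], [-1.49, 1.47], [-3.14, 3.14]. Speed limits (rad/s): [2.79, 2.79, 3.14, 3.14, 3.14, 3.14].

### API

Orientations are given as a rotation vector (axis times angle).
In Python, from cell import robot gives the robot as it stands.
- The arm moves only by the tool drive_tool, never from a script. Its argument "plan" is a list of rows, each an object of numbers: "x", "y", "z": the shift along the tool's x, y, z each as a share of 0.02 m, from -1 to 1; "rx", "ry", "rz": the turn, a rotation vector about the tool's x, y, z each as a share of 6 degrees, from -1 to 1; "hand": the opening, from -1 (shut) to 1 (fully open). In form: [{"x": .., "y": .., "z": .., "rx": .., "ry": .., "rz": .., "hand": ..}, ...]. A call has 1 to 20 rows; each row shifts and turns the commanded pose from where the row before left it, along the tool's axes as they then stand; what a row does not reach is not made up. A row lasts 1/8 s, in which the tool goes at most 62.5 mm and 10.7 degrees, less where a joint would pass 70% of its speed; a pose out of reach is approached as far as the arm can. A call with a number of a shift or a turn outside -1 to 1 is refused whole. A call with a gripper value outside its range is refused whole. The fingers move at their own pace and stop on an object; "force" is the grip in N (left out, the last holds). Time passes only in rows, so rows that do not move let the fingers close. It gives the time, the measured TCP pose, the force, the opening and the grip force at its end, in the units of the state.
- robot.read_state(): the state, without advancing time (a new reading comes with each control period).
- robot.snapshot(name): name is "scene" or "side" or "wrist"; returns the picture (480x640x3 uint8, red, green, blue); there is no depth.
- robot.camera_model(name): a dict with "fx", "fy", "cx", "cy" (pixels), "R" (3x3) and "t" (3): a world point X has camera coordinates R X + t; the wrist camera has in their place "T_tool_cam" (4x4, takes a point from camera to tool coordinates, whose origin is the TCP and whose axes are the flange's). Camera axes: x right, y down, z forward; pixel columns grow to the right and rows downward; lengths in m; the calibration is good to about 2 mm. A picture is of the moment at which its call begins: read the wrist's pose just before it. camera_model takes no time and is no camera call.
- robot.hand_in(): hands the job in; it is judged then, once.
Trained networks look in the newest picture that a camera, given by its name, has taken for a name from the list of things; names that differ only in an ending like _2 or _b are one class to them, and where a whole thing is asked for, a point or a joint stands for the part that bears it (a point fixed in the world has none). Each returns a list of dicts, best first, with "confidence" (0 to 1); they miss things now and then, are a little off and sometimes report something else, mostly with a low value. They report only what shows in the picture. A call takes as long as a camera call.
- robot.masks_of(name, camera): "region" (480x640 bool, what is visible of it).
- robot.place_of(name, camera): "position" ([x, y, z] in m, in world coordinates, good to about 4 mm: a listed point, or the origin of a listed thing).
The state is a dict: "time": time; "q": joint angles; "dq": joint speeds; "joint_efforts": joint torques, N m; "position": TCP position; "ee_rot": TCP orientation; "force": force on the tool from outside, world axes, zero at the start; "torque": the same for the moment, N m; "grip_width": finger opening in m; "grip_force": force on a finger pad.
Only numpy, scipy, OpenCV 4.12 (cv2) and the standard library are available. Lean on these libraries where they do the work, as an engineer would, in place of code of your own. Each camera call takes 0.05 s, during which the arm holds its last target. There are 200 camera calls.

## Working session

There is one attempt and no reset: what is moved stays moved. The work goes in short steps, Python scripts to look and compute and a tool call to move; the robot and the scene stay as the last step left them, time stands still between calls to the robot, and variables do not carry over. Pictures are saved under pics/ and viewed, at most 10 in all, crops included, and the job is handed in when it is done.

Besides the shell and the picture viewer there is one more tool, called by a JSON object that holds its "api" and its "payload". drive_tool: Moves the arm, as the interface text tells. Shift numbers are shares of 0.02 m and turn numbers shares of 6 degrees, none past 1 either way. Its arguments: {"type":"object","properties":{"plan":{"type":"array","items":{"type":"object","properties":{"x":{"type":"number"},"y":{"type":"number"},"z":{"type":"number"},"rx":{"type":"number"},"ry":{"type":"number"},"rz":{"type":"number"},"hand":{"type":"number"}}}},"force":{"type":"number"}},"required":["plan"]}

```bash
ls; mkdir -p pics
python3 - <<'E'
from cell import robot
import cv2,numpy as np
np.set_printoptions(precision=4,suppress=True)
s=robot.read_state()
print(s['time'],s['position'],s['ee_rot'],s['force'],s['torque'],s['grip_width'])
for c in ("scene","side"):
    im=robot.snapshot(c); cv2.imwrite(f"pics/{c}0.png",im[:,:,::-1])
    for n in ("dial_top","fixture","rail"):
        print(c,n,[(p['position'],round(p['confidence'],2)) for p in robot.place_of(n,c)][:2])
    if c=="scene":
        for n in ("relay","shroud","jar","spool","tray","screwdriver","wrench"):
            print(c,n,[(p['position'],round(p['confidence'],2)) for p in robot.place_of(n,c)][:1])
print(robot.read_state()['time'])
E
```

```text
pics
0.0 [0.1919 0.488  0.2012] [-0.5852 -3.0859  0.0035] [-0.564  -0.2101  0.0112] [-0.0058  0.0117  0.0055] 0.08538718940740167
scene dial_top [([0.5813, -0.1497, 0.132], 0.81), ([0.5806, -0.1483, -0.002], 0.71)]
scene fixture [([0.5779, -0.1481, -0.0033], 0.79)]
scene rail [([0.5691, -0.0859, -0.0008], 0.84)]
scene relay []
scene shroud [([0.734, -0.1374, -0.0025], 0.76)]
scene jar [([0.6535, 0.4428, -0.0028], 0.56)]
scene spool [([0.4767, 0.4023, 0.0004], 0.61)]
scene tray [([0.6586, -0.4546, -0.0004], 0.61)]
scene screwdriver [([0.5011, -0.4166, 0.0033], 0.87)]
scene wrench [([0.6658, 0.1232, 0.0004], 0.73)]
side dial_top [([0.5822, -0.1481, 0.1325], 0.73), ([0.5677, -0.0886, 0.0012], 0.71)]
side fixture [([0.5813, -0.1481, -0.0013], 0.93)]
side rail [([0.569, -0.0896, -0.0018], 0.74)]
0.75
```

View pics/scene0.png

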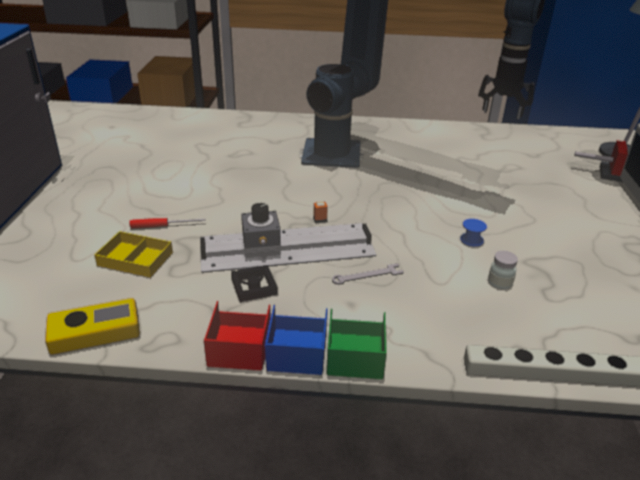

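```bash
cat > h.py <<'E'
from cell import robot
import numpy as np, cv2
from scipy.spatial.transform import Rotation as R
np.set_printoptions(precision=4,suppress=True)
def st():
    s=robot.read_state(); M=R.from_rotvec(s['ee_rot']).as_matrix()
    print('t',round(s['time'],2),'p',s['position'],'F',s['force'],'T',s['torque'],'w',round(s['grip_width'],4),'g',round(s['grip_force'],1))
    print('q',s['q'],'toolx az',np.degrees(np.arctan2(M[1,0],M[0,0])).round(2),'z',M[:,2])
    return s,M
def go(target,M,p):
    d=M.T@(np.array(target)-p); print('tool shift mm',d*1000,'rows units',d/0.02); return d
E
python3 - <<'E'
from h import *
s,M=st(); go([.581,-.149,.21],M,s['position'])
E
```

```text
t 0.75 p [0.1922 0.4886 0.2025] F [-0.7049 -0.8984  0.4572] T [ 0.0101 -0.0017 -0.0195] w 0.0853 g 0.0
q [ 1.0682  0.0479  0.0993  1.622  -0.      1.443 ] toolx az 158.53 z [ 0.0001  0.0001 -1.    ]
tool shift mm [-595.1933 -450.9924   -7.5675] rows units [-29.7597 -22.5496  -0.3784]
```

The scene shows the fixture with the dial on its rail at about (261,228), the relay at (320,211) behind the rail and the shroud at (255,283). At z 0.2 the straight path is clear.

{"api": "drive_tool", "payload": {"plan": [{"x":-0.99,"y":-0.75,"hand":1},{"x":-0.99,"y":-0.75,"hand":1},{"x":-0.99,"y":-0.75,"hand":1},{"x":-0.99,"y":-0.75,"hand":1},{"x":-0.99,"y":-0.75,"hand":1},{"x":-0.99,"y":-0.75,"hand":1},{"x":-0.99,"y":-0.75,"hand":1},{"x":-0.99,"y":-0.75,"hand":1},{"x":-0.99,"y":-0.75,"hand":1},{"x":-0.99,"y":-0.75,"hand":1},{"x":-0.99,"y":-0.75,"hand":1},{"x":-0.99,"y":-0.75,"hand":1},{"x":-0.99,"y":-0.75,"hand":1},{"x":-0.99,"y":-0.75,"hand":1},{"x":-0.99,"y":-0.75,"hand":1},{"x":-0.99,"y":-0.75,"hand":1},{"x":-0.99,"y":-0.75,"hand":1},{"x":-0.99,"y":-0.75,"hand":1},{"x":-0.99,"y":-0.75,"hand":1},{"x":-0.99,"y":-0.75,"hand":1}], "force": 20}}

```text
validation failed for argument at $.pl...
```

{"api": "drive_tool", "payload": {"plan": [{"x":-0.99,"y":-0.75,"hand":1},{"x":-0.99,"y":-0.75,"hand":1},{"x":-0.99,"y":-0.75,"hand":1},{"x":-0.99,"y":-0.75,"hand":1},{"x":-0.99,"y":-0.75,"hand":1},{"x":-0.99,"y":-0.75,"hand":1},{"x":-0.99,"y":-0.75,"hand":1},{"x":-0.99,"y":-0.75,"hand":1},{"x":-0.99,"y":-0.75,"hand":1},{"x":-0.99,"y":-0.75,"hand":1}]}}

```text
validation failed for argument at $.pl...
```

{"api": "drive_tool", "payload": {"plan": [{"rz":-1,"hand":1},{"rz":-1,"hand":1},{"rz":-1,"hand":1},{"rz":-1,"hand":1},{"rz":-1,"hand":1},{"rz":-1,"hand":1},{"rz":-1,"hand":1},{"rz":-1,"hand":1},{"rz":-1,"hand":1},{"rz":-1,"hand":1},{"rz":-1,"hand":1},{"rz":-1,"hand":1},{"rz":-1,"hand":1},{"rz":-1,"hand":1},{"rz":-1,"hand":1},{"rz":-1,"hand":1},{"rz":-1,"hand":1},{"rz":-1,"hand":1},{"rz":-1,"hand":1},{"rz":-1,"hand":1}]}}

```text
validation failed for argument at $.pl...
```

Run:
```python
from h import *
s,M=st()
im=robot.snapshot("wrist"); cv2.imwrite("pics/w1.png",im[:,:,::-1])
pl=robot.place_of("dial_top","wrist"); print([(p['position'],round(p['confidence'],2)) for p in pl][:3])
if pl: go([*pl[0]['position'][:2],.2],M,s['position'])
```

```text
t 0.75 p [0.1922 0.4886 0.2025] F [-0.7049 -0.8984  0.4572] T [ 0.0101 -0.0017 -0.0195] w 0.0853 g 0.0
q [ 1.0682  0.0479  0.0993  1.622  -0.      1.443 ] toolx az 158.53 z [ 0.0001  0.0001 -1.    ]
[]
```

View pics/w1.png

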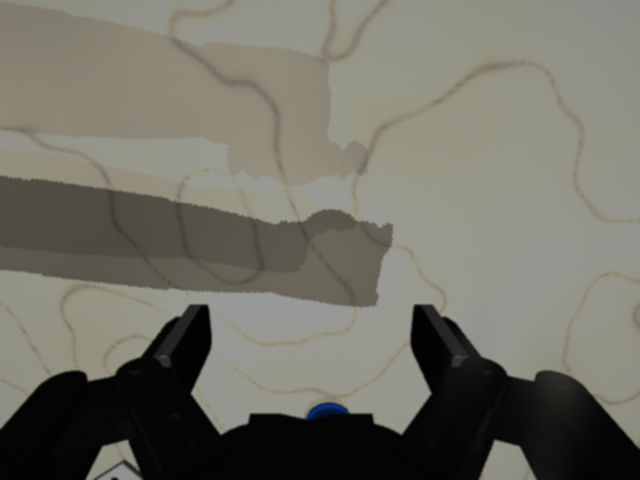

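The moves were refused, so the arm is still at the start and the picture shows bare bench. The rows probably need all seven keys, so I'll test that with one row.

{"api": "drive_tool", "payload": {"plan": [{"x":-0.99,"y":-0.75,"z":0,"rx":0,"ry":0,"rz":0,"hand":1}], "force": 20}}

```text
time: 0.98
position: [0.2047, 0.4679, 0.2022]
ee_rot: [-0.582, -3.087, -0.0]
force: [0.8, -1.1, -0.1]
grip_width: 0.0855
grip_force: 0.0
```

{"api": "drive_tool", "payload": {"plan": [{"x":-0.99,"y":-0.75,"z":0,"rx":0,"ry":0,"rz":0,"hand":1},{"x":-0.99,"y":-0.75,"z":0,"rx":0,"ry":0,"rz":0,"hand":1},{"x":-0.99,"y":-0.75,"z":0,"rx":0,"ry":0,"rz":0,"hand":1},{"x":-0.99,"y":-0.75,"z":0,"rx":0,"ry":0,"rz":0,"hand":1},{"x":-0.99,"y":-0.75,"z":0,"rx":0,"ry":0,"rz":0,"hand":1},{"x":-0.99,"y":-0.75,"z":0,"rx":0,"ry":0,"rz":0,"hand":1},{"x":-0.99,"y":-0.75,"z":0,"rx":0,"ry":0,"rz":0,"hand":1},{"x":-0.99,"y":-0.75,"z":0,"rx":0,"ry":0,"rz":0,"hand":1},{"x":-0.99,"y":-0.75,"z":0,"rx":0,"ry":0,"rz":0,"hand":1},{"x":-0.99,"y":-0.75,"z":0,"rx":0,"ry":0,"rz":0,"hand":1},{"x":-0.99,"y":-0.75,"z":0,"rx":0,"ry":0,"rz":0,"hand":1},{"x":-0.99,"y":-0.75,"z":0,"rx":0,"ry":0,"rz":0,"hand":1},{"x":-0.99,"y":-0.75,"z":0,"rx":0,"ry":0,"rz":0,"hand":1},{"x":-0.99,"y":-0.75,"z":0,"rx":0,"ry":0,"rz":0,"hand":1},{"x":-0.99,"y":-0.75,"z":0,"rx":0,"ry":0,"rz":0,"hand":1},{"x":-0.99,"y":-0.75,"z":0,"rx":0,"ry":0,"rz":0,"hand":1},{"x":-0.99,"y":-0.75,"z":0,"rx":0,"ry":0,"rz":0,"hand":1},{"x":-0.99,"y":-0.75,"z":0,"rx":0,"ry":0,"rz":0,"hand":1},{"x":-0.99,"y":-0.75,"z":0,"rx":0,"ry":0,"rz":0,"hand":1},{"x":-0.99,"y":-0.75,"z":0,"rx":0,"ry":0,"rz":0,"hand":1}]}}

```text
time: 3.48
position: [0.4642, 0.0425, 0.2025]
ee_rot: [0.585, 3.086, 0.0]
force: [0.8, 0.4, -1.0]
grip_width: 0.0854
grip_force: 0.0
```

{"api": "drive_tool", "payload": {"plan": [{"x":-0.99,"y":-0.75,"z":0,"rx":0,"ry":0,"rz":0,"hand":1},{"x":-0.99,"y":-0.75,"z":0,"rx":0,"ry":0,"rz":0,"hand":1},{"x":-0.99,"y":-0.75,"z":0,"rx":0,"ry":0,"rz":0,"hand":1},{"x":-0.99,"y":-0.75,"z":0,"rx":0,"ry":0,"rz":0,"hand":1},{"x":-0.99,"y":-0.75,"z":0,"rx":0,"ry":0,"rz":0,"hand":1},{"x":-0.99,"y":-0.75,"z":0,"rx":0,"ry":0,"rz":0,"hand":1},{"x":-0.99,"y":-0.75,"z":0,"rx":0,"ry":0,"rz":0,"hand":1},{"x":-0.99,"y":-0.75,"z":0,"rx":0,"ry":0,"rz":0,"hand":1},{"x":-0.99,"y":-0.75,"z":0,"rx":0,"ry":0,"rz":0,"hand":1}]}}

```text
time: 4.6
position: [0.5808, -0.1488, 0.2023]
ee_rot: [-0.585, -3.087, -0.0]
force: [0.3, -0.3, -0.1]
grip_width: 0.0854
grip_force: 0.0
```

{"api": "drive_tool", "payload": {"plan": [{"x":0,"y":0,"z":0,"rx":0,"ry":0,"rz":-1,"hand":1},{"x":0,"y":0,"z":0,"rx":0,"ry":0,"rz":-1,"hand":1},{"x":0,"y":0,"z":0,"rx":0,"ry":0,"rz":-1,"hand":1},{"x":0,"y":0,"z":0,"rx":0,"ry":0,"rz":-1,"hand":1},{"x":0,"y":0,"z":0,"rx":0,"ry":0,"rz":-1,"hand":1},{"x":0,"y":0,"z":0,"rx":0,"ry":0,"rz":-1,"hand":1},{"x":0,"y":0,"z":0,"rx":0,"ry":0,"rz":-1,"hand":1},{"x":0,"y":0,"z":0,"rx":0,"ry":0,"rz":-1,"hand":1},{"x":0,"y":0,"z":0,"rx":0,"ry":0,"rz":-1,"hand":1},{"x":0,"y":0,"z":0,"rx":0,"ry":0,"rz":-1,"hand":1},{"x":0,"y":0,"z":0,"rx":0,"ry":0,"rz":-1,"hand":1},{"x":0,"y":0,"z":0,"rx":0,"ry":0,"rz":-1,"hand":1},{"x":0,"y":0,"z":0,"rx":0,"ry":0,"rz":-1,"hand":1},{"x":0,"y":0,"z":0,"rx":0,"ry":0,"rz":-1,"hand":1},{"x":0,"y":0,"z":0,"rx":0,"ry":0,"rz":-1,"hand":1},{"x":0,"y":0,"z":0,"rx":0,"ry":0,"rz":-1,"hand":1},{"x":0,"y":0,"z":0,"rx":0,"ry":0,"rz":-1,"hand":1},{"x":0,"y":0,"z":0,"rx":0,"ry":0,"rz":-1,"hand":1},{"x":0,"y":0,"z":0,"rx":0,"ry":0,"rz":-1,"hand":1},{"x":0,"y":0,"z":0,"rx":0,"ry":0,"rz":-1,"hand":1}]}}

```text
time: 7.1
position: [0.5804, -0.148, 0.2023]
ee_rot: [2.384, -2.046, -0.0]
force: [-0.0, 0.1, -0.3]
grip_width: 0.0852
grip_force: 0.0
```

Run:
```python
from h import *
s,M=st()
im=robot.snapshot("wrist"); cv2.imwrite("pics/w2.png",im[:,:,::-1])
pl=robot.place_of("dial_top","wrist"); print([(p['position'],round(p['confidence'],2)) for p in pl][:3])
if pl: go([*pl[0]['position'][:2],.2],M,s['position'])
```

```text
t 7.1 p [ 0.5804 -0.148   0.2023] F [-0.0019  0.0594 -0.3141] T [-0.0238 -0.047  -0.0287] w 0.0852 g 0.0
q [-0.3617  0.2456  0.3189  1.6442  0.     -2.0847] toolx az -81.28 z [-0.0002  0.0001 -1.    ]
[([0.5815, -0.1517, -0.0008], 0.7), ([0.5796, -0.1464, 0.1298], 0.56)]
tool shift mm [ 3.7956 -0.5253  2.2541] rows units [ 0.1898 -0.0263  0.1127]
```

View pics/w2.png

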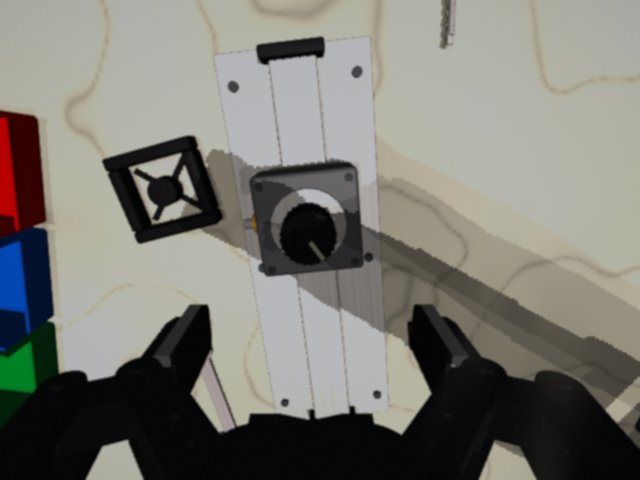

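The wrist view shows the dial at about (308,234), close to the image centre, with its pointer toward lower right (315,250). The fingers close roughly across the rail.

```bash
cat >> h.py <<'E'
def dial(name,c0,r=30,z=.13):
    s,M=st(); im=robot.snapshot("wrist"); cv2.imwrite(f"pics/{name}.png",im[:,:,::-1])
    g=cv2.medianBlur(cv2.cvtColor(im,cv2.COLOR_RGB2GRAY),3)
    c=cv2.HoughCircles(g,cv2.HOUGH_GRADIENT,1.5,200,param1=80,param2=12,minRadius=r-8,maxRadius=r+8) if 0 else None
    m=(g<45).astype(np.uint8); n,l,stt,ce=cv2.connectedComponentsWithStats(m)
    k=l[c0[1],c0[0]]; ct=max(cv2.findContours((l==k).astype(np.uint8),0,2)[0],key=cv2.contourArea)
    (u,v),rad=cv2.minEnclosingCircle(ct); print('circle',u,v,rad,'area',stt[k])
    C=robot.camera_model("wrist"); T=C['T_tool_cam']
    d=M@T[:3,:3]@np.array([(u-C['cx'])/C['fx'],(v-C['cy'])/C['fy'],1]); o=s['position']+M@T[:3,3]
    P=o+d*(z-o[2])/d[2]; print('P',P); go([P[0],P[1],.098],M,s['position']); 
    print('expected px radius',.021*C['fx']/(o[2]-z)); return im
E
python3 - <<'E'
from h import *
im=dial("w3",(300,228))
cv2.imwrite("pics/w3c.png",cv2.resize(im[150:300,230:400,::-1],None,fx=4,fy=4))
E
```

```text
t 7.2 p [ 0.5804 -0.148   0.2023] F [ 0.4514  0.0935 -0.2776] T [-0.0222  0.0027  0.0734] w 0.0858 g 0.0
q [-0.3616  0.2455  0.3188  1.6442  0.     -2.081 ] toolx az -81.48 z [-0.0001  0.0001 -1.    ]
circle 323.5 240.0 44.84706115722656 area [ 280  203   83   66 3866]
P [ 0.5721 -0.1498  0.13  ]
tool shift mm [  0.547    8.4012 104.2845] rows units [0.0273 0.4201 5.2142]
expected px radius 29.76567969919315
```

View pics/w3c.png

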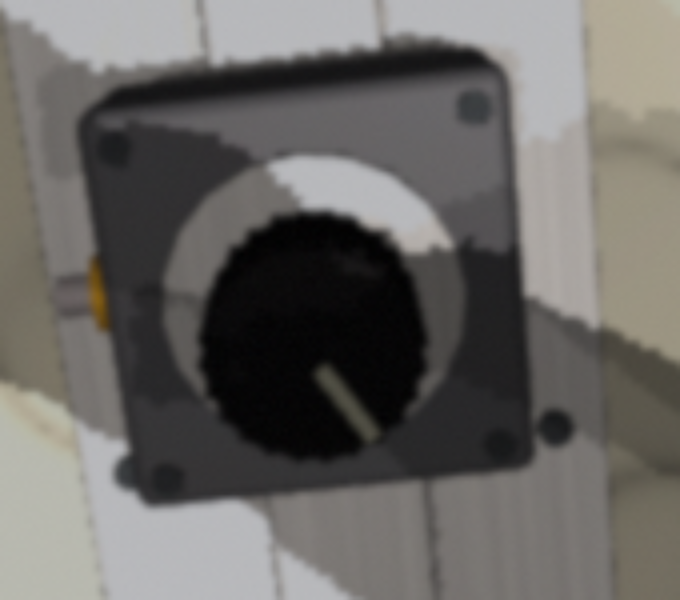

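The dial's top face centre is at about (309,236) and the collar centre at about (308.5,225). I'll cross-check both positions.

```bash
cat >> h.py <<'E'
def ray(u,v,z,s,M):
    C=robot.camera_model("wrist"); T=C['T_tool_cam']
    d=M@T[:3,:3]@np.array([(u-C['cx'])/C['fx'],(v-C['cy'])/C['fy'],1]); o=s['position']+M@T[:3,3]
    return o+d*(z-o[2])/d[2]
E
python3 - <<'E'
from h import *
s,M=st()
for u,v,z in ((309,236.3,.13),(308.5,225,.094)):
    P=ray(u,v,z,s,M); print(P); go([P[0],P[1],.098],M,s['position'])
E
```

```text
t 7.25 p [ 0.5803 -0.148   0.2023] F [-0.1644 -0.1604  1.0024] T [-0.0136  0.0215  0.0294] w 0.0857 g 0.0
q [-0.3616  0.2454  0.3186  1.6442 -0.     -2.0794] toolx az -81.58 z [-0.0002  0.0001 -1.    ]
[ 0.5831 -0.151   0.13  ]
tool shift mm [  3.4151  -2.3323 104.2524] rows units [ 0.1708 -0.1166  5.2126]
[ 0.5835 -0.1498  0.094 ]
tool shift mm [  2.3084  -2.9063 104.2524] rows units [ 0.1154 -0.1453  5.2126]
```

{"api": "drive_tool", "payload": {"plan": [{"x":0.1,"y":-0.11,"z":0.5,"rx":0,"ry":0,"rz":0,"hand":1},{"x":0,"y":0,"z":1,"rx":0,"ry":0,"rz":0,"hand":0.6},{"x":0,"y":0,"z":1,"rx":0,"ry":0,"rz":0,"hand":0.6},{"x":0,"y":0,"z":1,"rx":0,"ry":0,"rz":0,"hand":0.6},{"x":0,"y":0,"z":0.8,"rx":0,"ry":0,"rz":0,"hand":0.6},{"x":0,"y":0,"z":0.5,"rx":0,"ry":0,"rz":0,"hand":0.6},{"x":0,"y":0,"z":0.3,"rx":0,"ry":0,"rz":0,"hand":0.6},{"x":0,"y":0,"z":0,"rx":0,"ry":0,"rz":0,"hand":0.6}], "force": 20}}

```text
time: 8.25
position: [0.5827, -0.1493, 0.1002]
ee_rot: [2.38, -2.05, -0.0]
force: [-0.6, -0.5, 0.9]
grip_width: 0.0683
grip_force: 0.0
```

Run:
```python
from h import *
s,M=st()
cv2.imwrite("pics/w4.png",robot.snapshot("wrist")[:,:,::-1])
```

```text
t 8.25 p [ 0.5827 -0.1493  0.1002] F [-0.6084 -0.4963  0.909 ] T [-0.0452  0.0113  0.0072] w 0.0683 g 0.0
q [-0.3623  0.2478  0.1188  1.442  -0.     -2.0818] toolx az -81.48 z [-0.0002  0.0001 -1.    ]
```

View pics/w4.png

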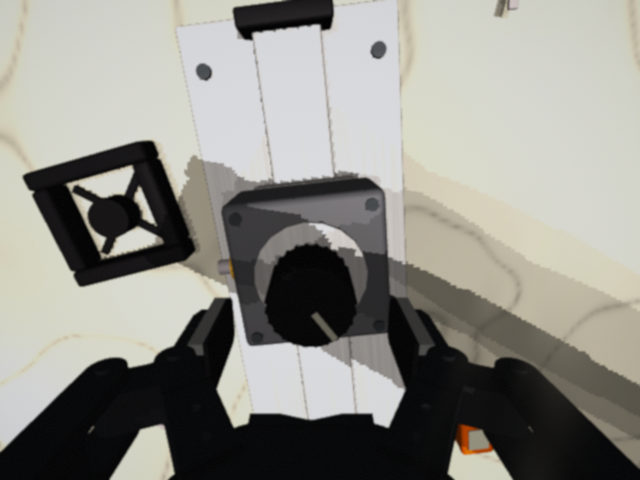

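The dial sits midway between the fingers (pads at about 225 and 397, dial about 311). Its top face centre is at about (310,302).

Run:
```python
from h import *
s,M=st()
P=ray(310.5,302,.13,s,M);print(P);go([P[0],P[1],.099],M,s['position'])
C=robot.camera_model("wrist");print(C['fx'],C['T_tool_cam'])
```

```text
t 8.3 p [ 0.583  -0.1494  0.1009] F [0.0751 0.7059 1.0273] T [-0.0078 -0.0754  0.0132] w 0.068 g 0.0
q [-0.3623  0.2474  0.1196  1.4422  0.     -2.0818] toolx az -81.48 z [ 0.0007 -0.0003 -1.    ]
[ 0.5846 -0.1521  0.13  ]
tool shift mm [ 2.8802 -1.1595  1.8553] rows units [ 0.144  -0.058   0.0928]
345.7300763190047 [[ 0.0006 -0.9526 -0.3041  0.0779]
 [ 1.      0.0006  0.0003 -0.0012]
 [-0.0001 -0.3041  0.9526 -0.1716]
 [ 0.      0.      0.      1.    ]]
```

{"api": "drive_tool", "payload": {"plan": [{"x":0.06,"y":-0.03,"z":0.1,"rx":0,"ry":0,"rz":0,"hand":0.3},{"x":0,"y":0,"z":0,"rx":0,"ry":0,"rz":0,"hand":0.1},{"x":0,"y":0,"z":0,"rx":0,"ry":0,"rz":0,"hand":-1},{"x":0,"y":0,"z":0,"rx":0,"ry":0,"rz":0,"hand":-1},{"x":0,"y":0,"z":0,"rx":0,"ry":0,"rz":0,"hand":-1},{"x":0,"y":0,"z":0,"rx":0,"ry":0,"rz":0,"hand":-1}], "force": 22}}

```text
time: 9.05
position: [0.5843, -0.1512, 0.1011]
ee_rot: [-2.38, 2.05, -0.006]
force: [-2.2, -0.2, 7.1]
grip_width: -0.0004
grip_force: 3.3
```

Run:
```python
from h import *
s,M=st()
```

```text
t 9.05 p [ 0.5843 -0.1512  0.1011] F [-2.248  -0.1642  7.1151] T [-0.0552  0.4405  0.0094] w -0.0004 g 3.3
q [-0.3638  0.2486  0.1215  1.4402 -0.001  -2.0831] toolx az -81.49 z [ 0.0029 -0.0021 -1.    ]
```

Run:
```python
from h import *
cv2.imwrite("pics/w5.png",robot.snapshot("wrist")[:,:,::-1])
cv2.imwrite("pics/s5.png",robot.snapshot("scene")[:,:,::-1])
for c in ("wrist","scene","side"):
    if c=="side": robot.snapshot(c)
    print(c,[(p['position'],round(p['confidence'],2)) for p in robot.place_of("fixture",c)][:2])
st()
```

```text
wrist [([0.5815, -0.1527, -0.0008], 0.9)]
scene [([0.5792, -0.1492, -0.0035], 0.93)]
side [([0.5813, -0.1487, 0.0002], 0.64)]
t 9.35 p [ 0.5843 -0.1512  0.1011] F [-2.8069 -0.036   6.758 ] T [-0.0952  0.4713 -0.0256] w -0.0 g 3.3
q [-0.3638  0.2487  0.1215  1.4402 -0.0009 -2.0831] toolx az -81.49 z [ 0.0029 -0.002  -1.    ]
```

View pics/w5.png

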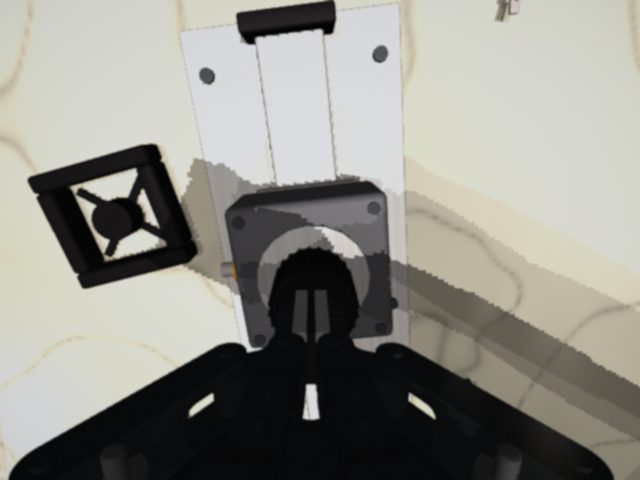

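The fingers have shut fully on or near the dial instead of gripping its sides. I'll check from outside with the scene and side cameras together.

Run:
```python
from h import *
s,M=st(); out=[]
for c in ("scene","side"):
    im=robot.snapshot(c)[:,:,::-1].copy(); C=robot.camera_model(c)
    def pj(X):
        p=np.array(C['R'])@X+np.array(C['t']); return np.array([C['fx']*p[0]/p[2]+C['cx'],C['fy']*p[1]/p[2]+C['cy']])
    u=pj(s['position']); print(c,u,pj(np.array([.582,-.15,.13])),pj(np.array([.582,-.15,.096])))
    x,y=int(u[0])-40,int(u[1])-50
    cr=cv2.resize(im[y:y+80,x:x+80],(400,400),interpolation=cv2.INTER_CUBIC)
    for X,col in ((s['position'],(0,0,255)),(np.array([.582,-.15,.13]),(0,255,0)),(np.array([.582,-.15,.096]),(255,0,0))):
        q=(pj(X)-[x,y]+.5)*5; cv2.drawMarker(cr,tuple(int(a) for a in q),col,0,10,1)
    out.append(cr)
cv2.imwrite("pics/ext1.png",np.hstack(out))
```

```text
t 9.35 p [ 0.5843 -0.1512  0.1011] F [-2.8069 -0.036   6.758 ] T [-0.0952  0.4713 -0.0256] w -0.0 g 3.3
q [-0.3638  0.2487  0.1215  1.4402 -0.0009 -2.0831] toolx az -81.49 z [ 0.0029 -0.002  -1.    ]
scene [259.2299 216.8172] [259.5022 206.3939] [259.9223 218.0897]
side [336.8735 266.7598] [336.2936 257.0326] [335.8407 268.6303]
```

View pics/ext1.png

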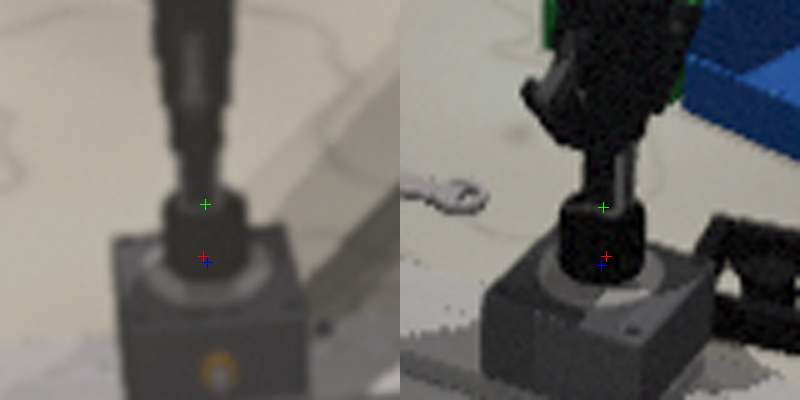

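Confirmed: the closed tips rest on the dial's top face, at about (205,200) left and (610,200) right. The real tips are therefore about 29 mm short of the reported TCP. I'll lift, open and go down deeper.

{"api": "drive_tool", "payload": {"plan": [{"x":0,"y":0,"z":-1,"rx":0,"ry":0,"rz":0,"hand":-1},{"x":0,"y":0,"z":0,"rx":0,"ry":0,"rz":0,"hand":0.6},{"x":0,"y":0,"z":0,"rx":0,"ry":0,"rz":0,"hand":0.6},{"x":0,"y":0,"z":0,"rx":0,"ry":0,"rz":0,"hand":0.6},{"x":0,"y":0,"z":0,"rx":0,"ry":0,"rz":0,"hand":0.6},{"x":0,"y":0,"z":0,"rx":0,"ry":0,"rz":0,"hand":0.6},{"x":0,"y":0,"z":0,"rx":0,"ry":0,"rz":0,"hand":0.6},{"x":0,"y":0,"z":0,"rx":0,"ry":0,"rz":0,"hand":0.6}]}}

```text
time: 10.45
position: [0.5835, -0.1504, 0.1184]
ee_rot: [-2.38, 2.05, 0.0]
force: [0.3, -0.7, -1.0]
grip_width: 0.0683
grip_force: 0.0
```

Run:
```python
from h import *
st()
```

```text
t 10.45 p [ 0.5835 -0.1504  0.1184] F [ 0.277  -0.6862 -1.0105] T [ 0.0402 -0.0309  0.0056] w 0.0683 g 0.0
q [-0.3635  0.2472  0.1542  1.4778  0.     -2.0832] toolx az -81.47 z [-0.  0. -1.]
```

{"api": "drive_tool", "payload": {"plan": [{"x":0,"y":0,"z":0.8,"rx":0,"ry":0,"rz":0,"hand":0.6},{"x":0,"y":0,"z":0.7,"rx":0,"ry":0,"rz":0,"hand":0.6},{"x":0,"y":0,"z":0.5,"rx":0,"ry":0,"rz":0,"hand":0.6},{"x":0,"y":0,"z":0.3,"rx":0,"ry":0,"rz":0,"hand":0.6},{"x":0,"y":0,"z":0,"rx":0,"ry":0,"rz":0,"hand":0.3},{"x":0,"y":0,"z":0,"rx":0,"ry":0,"rz":0,"hand":0.1},{"x":0,"y":0,"z":0,"rx":0,"ry":0,"rz":0,"hand":0.1}]}}

```text
time: 11.32
position: [0.584, -0.1506, 0.0732]
ee_rot: [-2.38, 2.05, -0.002]
force: [-0.4, 0.4, -0.2]
grip_width: 0.047
grip_force: 0.0
```

{"api": "drive_tool", "payload": {"plan": [{"x":0,"y":0,"z":0,"rx":0,"ry":0,"rz":0,"hand":-0.05},{"x":0,"y":0,"z":0,"rx":0,"ry":0,"rz":0,"hand":-1},{"x":0,"y":0,"z":0,"rx":0,"ry":0,"rz":0,"hand":-1},{"x":0,"y":0,"z":0,"rx":0,"ry":0,"rz":0,"hand":-1},{"x":0,"y":0,"z":0,"rx":0,"ry":0,"rz":0,"hand":-1}], "force": 22}}

```text
time: 11.95
position: [0.5831, -0.1508, 0.0733]
ee_rot: [2.38, -2.05, 0.001]
force: [-3.7, -0.5, 5.5]
grip_width: 0.0415
grip_force: 23.1
```

Run:
```python
from h import *
st()
cv2.imwrite("pics/w6.png",robot.snapshot("wrist")[:,:,::-1])
```

```text
t 11.95 p [ 0.5831 -0.1508  0.0733] F [-3.7487 -0.5303  5.5037] T [-0.1196  0.9252 -0.0235] w 0.0415 g 23.1
q [-0.3638  0.2574  0.0765  1.3898 -0.0009 -2.0832] toolx az -81.49 z [-0.0002 -0.0009 -1.    ]
```

View pics/w6.png

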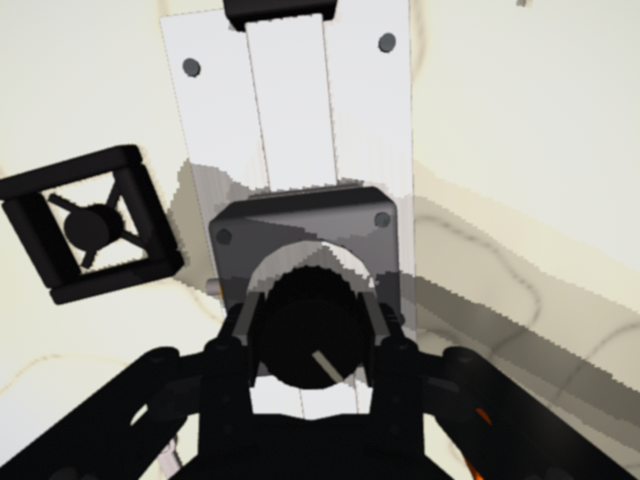

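The pads are now around the dial's wall (width 41.5 mm, dial centred at about (311,333)). I'll relieve the side and vertical load, then turn 36° clockwise, which is short of the earliest possible stop at 48°.

{"api": "drive_tool", "payload": {"plan": [{"x":0,"y":0.05,"z":-0.04,"rx":0,"ry":0,"rz":0,"hand":-1},{"x":0,"y":0,"z":0,"rx":0,"ry":0,"rz":0.4,"hand":-1},{"x":0,"y":0,"z":0,"rx":0,"ry":0,"rz":0.4,"hand":-1},{"x":0,"y":0,"z":0,"rx":0,"ry":0,"rz":0.4,"hand":-1},{"x":0,"y":0,"z":0,"rx":0,"ry":0,"rz":0.4,"hand":-1},{"x":0,"y":0,"z":0,"rx":0,"ry":0,"rz":0.4,"hand":-1}]}}

```text
time: 12.75
position: [0.5827, -0.1508, 0.0733]
ee_rot: [-2.152, 2.289, -0.001]
force: [-1.7, -0.3, 1.9]
grip_width: 0.0414
grip_force: 22.9
```

```bash
cat >> h.py <<'E'
def chk(a0=-81.49,n=1):
    fs=[]
    for i in range(n):
        s=robot.read_state(); M=R.from_rotvec(s['ee_rot']).as_matrix(); fs.append(np.r_[s['force'],s['torque']])
        if n>1: robot.snapshot("side")
    f=np.mean(fs,0); az=np.degrees(np.arctan2(M[1,0],M[0,0]))
    print('t',round(s['time'],2),'cw deg',round((a0-az)%360,2),'p',s['position'],'w',round(s['grip_width'],4),'g',round(s['grip_force'],1),'q6',s['q'][5])
    print('F',f[:3],'Ftool',M.T@f[:3],'T',f[3:])
E
python3 -c "
from h import *
chk(n=3)"
```

```text
t 12.85 cw deg 11.99 p [ 0.5827 -0.1508  0.0733] w 0.0414 g 22.9 q6 -1.8745728876476708
F [-1.8109 -0.6634  2.1708] Ftool [ 0.7728  1.766  -2.1716] T [-0.1562  0.4415  0.0081]
```

{"api": "drive_tool", "payload": {"plan": [{"x":0.01,"y":0.02,"z":-0.02,"rx":0,"ry":0,"rz":0.5,"hand":-1},{"x":0,"y":0,"z":0,"rx":0,"ry":0,"rz":0.5,"hand":-1},{"x":0,"y":0,"z":0,"rx":0,"ry":0,"rz":0.5,"hand":-1},{"x":0,"y":0,"z":0,"rx":0,"ry":0,"rz":0.5,"hand":-1},{"x":0,"y":0,"z":0,"rx":0,"ry":0,"rz":0.5,"hand":-1},{"x":0,"y":0,"z":0,"rx":0,"ry":0,"rz":0.34,"hand":-1}]}}

```text
time: 13.65
position: [0.5822, -0.1506, 0.0733]
ee_rot: [-1.79, 2.582, 0.0]
force: [-1.4, -0.4, 1.0]
grip_width: 0.0412
grip_force: 22.8
```

```bash
python3 -c "
from h import *
chk(n=3)"
```

```text
t 13.75 cw deg 29.01 p [ 0.5822 -0.1507  0.0734] w 0.0415 g 22.7 q6 -1.577869071131959
F [-0.7865 -0.8863  0.74  ] Ftool [ 1.1054  0.4263 -0.7402] T [-0.1075  0.2207  0.09  ]
```

{"api": "drive_tool", "payload": {"plan": [{"x":0.01,"y":0.01,"z":0,"rx":0,"ry":0,"rz":0.5,"hand":-1},{"x":0,"y":0,"z":0,"rx":0,"ry":0,"rz":0.5,"hand":-1},{"x":0,"y":0,"z":0,"rx":0,"ry":0,"rz":0.5,"hand":-1},{"x":0,"y":0,"z":0,"rx":0,"ry":0,"rz":0.5,"hand":-1},{"x":0,"y":0,"z":0,"rx":0,"ry":0,"rz":0.5,"hand":-1},{"x":0,"y":0,"z":0,"rx":0,"ry":0,"rz":0.5,"hand":-1},{"x":0,"y":0,"z":0,"rx":0,"ry":0,"rz":0.5,"hand":-1},{"x":0,"y":0,"z":0,"rx":0,"ry":0,"rz":0.5,"hand":-1}]}}

```text
time: 14.8
position: [0.5816, -0.1503, 0.0734]
ee_rot: [1.214, -2.898, -0.002]
force: [-1.1, 0.1, 2.1]
grip_width: 0.0413
grip_force: 22.8
```

```bash
python3 -c "
from h import *
chk(n=3)"
```

```text
t 14.9 cw deg 52.97 p [ 0.5815 -0.1503  0.0733] w 0.0413 g 22.8 q6 -1.159691567244023
F [-1.4573  0.5089  1.4117] Ftool [ 0.657   1.3983 -1.4102] T [0.1165 0.2989 0.1182]
```

{"api": "drive_tool", "payload": {"plan": [{"x":0.01,"y":0.015,"z":0,"rx":0,"ry":0,"rz":0.5,"hand":-1},{"x":0,"y":0,"z":0,"rx":0,"ry":0,"rz":0.5,"hand":-1},{"x":0,"y":0,"z":0,"rx":0,"ry":0,"rz":0.5,"hand":-1},{"x":0,"y":0,"z":0,"rx":0,"ry":0,"rz":0.5,"hand":-1},{"x":0,"y":0,"z":0,"rx":0,"ry":0,"rz":0.5,"hand":-1},{"x":0,"y":0,"z":0,"rx":0,"ry":0,"rz":0.5,"hand":-1},{"x":0,"y":0,"z":0,"rx":0,"ry":0,"rz":0.5,"hand":-1},{"x":0,"y":0,"z":0,"rx":0,"ry":0,"rz":0.5,"hand":-1}]}}

```text
time: 15.95
position: [0.5811, -0.1497, 0.0733]
ee_rot: [0.586, -3.086, -0.003]
force: [-2.5, 2.3, 1.7]
grip_width: 0.0411
grip_force: 22.8
```

```bash
python3 -c "
from h import *
chk(n=3)"
```

```text
t 16.05 cw deg 76.93 p [ 0.5812 -0.1497  0.0733] w 0.0415 g 22.8 q6 -0.7413291032678994
F [-2.0642  2.3453  1.4675] Ftool [ 1.0568  2.9431 -1.4615] T [0.4355 0.3396 0.1076]
```

{"api": "drive_tool", "payload": {"plan": [{"x":0.01,"y":0.035,"z":0,"rx":0,"ry":0,"rz":0.5,"hand":-1},{"x":0,"y":0,"z":0,"rx":0,"ry":0,"rz":0.5,"hand":-1},{"x":0,"y":0,"z":0,"rx":0,"ry":0,"rz":0.5,"hand":-1},{"x":0,"y":0,"z":0,"rx":0,"ry":0,"rz":0.5,"hand":-1},{"x":0,"y":0.02,"z":0,"rx":0,"ry":0,"rz":0.5,"hand":-1},{"x":0,"y":0,"z":0,"rx":0,"ry":0,"rz":0.5,"hand":-1},{"x":0,"y":0,"z":0,"rx":0,"ry":0,"rz":0.5,"hand":-1},{"x":0,"y":0,"z":0,"rx":0,"ry":0,"rz":0.5,"hand":-1}]}}

```text
time: 17.1
position: [0.581, -0.149, 0.0734]
ee_rot: [0.068, 3.141, 0.003]
force: [-1.5, 3.7, -0.4]
grip_width: 0.0413
grip_force: 22.7
```

```bash
python3 -c "
from h import *
chk(n=3)"
```

```text
t 17.2 cw deg 100.93 p [ 0.581  -0.149   0.0734] w 0.0408 g 22.7 q6 -0.32147831941490357
F [-1.1176  3.262   0.0171] Ftool [ 1.2541  3.212  -0.012 ] T [0.5399 0.205  0.1012]
```

{"api": "drive_tool", "payload": {"plan": [{"x":0.01,"y":0.04,"z":0,"rx":0,"ry":0,"rz":0.5,"hand":-1},{"x":0,"y":0,"z":0,"rx":0,"ry":0,"rz":0.5,"hand":-1},{"x":0,"y":0.02,"z":0,"rx":0,"ry":0,"rz":0.5,"hand":-1},{"x":0,"y":0,"z":0,"rx":0,"ry":0,"rz":0.5,"hand":-1},{"x":0.01,"y":0.02,"z":0,"rx":0,"ry":0,"rz":0.5,"hand":-1},{"x":0,"y":0,"z":0,"rx":0,"ry":0,"rz":0.5,"hand":-1},{"x":0,"y":0,"z":0,"rx":0,"ry":0,"rz":0.5,"hand":-1},{"x":0,"y":0,"z":0,"rx":0,"ry":0,"rz":0.5,"hand":-1}]}}

```text
time: 18.25
position: [0.5812, -0.1482, 0.0734]
ee_rot: [0.719, 3.057, 0.0]
force: [0.1, 1.3, -0.2]
grip_width: 0.0415
grip_force: 22.6
```

```bash
python3 -c "
from h import *
chk(n=3)"
```

```text
t 18.35 cw deg 124.91 p [ 0.5812 -0.1482  0.0734] w 0.0412 g 22.6 q6 0.09919883155924088
F [ 0.3048  1.1193 -0.3108] Ftool [0.2249 1.138  0.3111] T [ 0.3778 -0.0267  0.2639]
```

{"api": "drive_tool", "payload": {"plan": [{"x":0,"y":0.01,"z":0,"rx":0,"ry":0,"rz":0.15,"hand":-1},{"x":0,"y":0,"z":0,"rx":0,"ry":0,"rz":0.05,"hand":-1}]}}

```text
time: 18.65
position: [0.5812, -0.1482, 0.0734]
ee_rot: [0.752, 3.05, -0.0]
force: [2.1, 0.4, -2.4]
grip_width: 0.0415
grip_force: 22.5
```

```bash
python3 -c "
from h import *
chk(n=5)"
```

```text
t 18.85 cw deg 126.21 p [ 0.5811 -0.1482  0.0734] w 0.0411 g 22.7 q6 0.12202223613317154
F [ 1.9946  0.7487 -2.6493] Ftool [-1.4166  1.5899  2.6502] T [ 0.1739 -0.4127  0.3947]
```

The torque slope (0.26 to 0.39 N m over 1.3°) shows the dial is firmly against the stop, with the last click at tool angle 120°. The third click back is at 48°, so I'll turn back to 77° first and check there.

{"api": "drive_tool", "payload": {"plan": [{"x":0,"y":-0.01,"z":0,"rx":0,"ry":0,"rz":-0.4,"hand":-1},{"x":0,"y":-0.01,"z":0,"rx":0,"ry":0,"rz":-0.6,"hand":-1},{"x":0,"y":0,"z":0,"rx":0,"ry":0,"rz":-0.6,"hand":-1},{"x":0,"y":-0.01,"z":0,"rx":0,"ry":0,"rz":-0.6,"hand":-1},{"x":0,"y":0,"z":0,"rx":0,"ry":0,"rz":-0.6,"hand":-1},{"x":0,"y":-0.01,"z":0,"rx":0,"ry":0,"rz":-0.6,"hand":-1},{"x":0,"y":-0.01,"z":0,"rx":0,"ry":0,"rz":-0.6,"hand":-1},{"x":0,"y":0,"z":0,"rx":0,"ry":0,"rz":-0.6,"hand":-1},{"x":0,"y":-0.01,"z":0,"rx":0,"ry":0,"rz":-0.6,"hand":-1},{"x":0,"y":0,"z":0,"rx":0,"ry":0,"rz":-0.6,"hand":-1},{"x":0,"y":-0.01,"z":0,"rx":0,"ry":0,"rz":-0.6,"hand":-1},{"x":0,"y":0,"z":0,"rx":0,"ry":0,"rz":-0.6,"hand":-1},{"x":0,"y":0,"z":0,"rx":0,"ry":0,"rz":-0.6,"hand":-1},{"x":0,"y":0,"z":0,"rx":0,"ry":0,"rz":-0.6,"hand":-1}]}}

```text
time: 20.65
position: [0.5811, -0.1497, 0.0734]
ee_rot: [-0.587, 3.085, -0.001]
force: [2.4, -0.4, -3.9]
grip_width: 0.0413
grip_force: 22.8
```

```bash
python3 -c "
from h import *
chk(n=4)"
```

```text
t 20.8 cw deg 77.11 p [ 0.581  -0.1497  0.0734] w 0.0413 g 22.8 q6 -0.7372412307829461
F [ 3.3666 -0.1888 -4.0125] Ftool [-3.0633 -1.4012  4.0152] T [ 0.0673 -0.6543  0.0977]
```

The torque at 77° matches the way in (0.10 vs 0.11 N m), so the grip hasn't slipped. Now on to 48°.

{"api": "drive_tool", "payload": {"plan": [{"x":-0.02,"y":-0.01,"z":0.02,"rx":0,"ry":0,"rz":-0.6,"hand":-1},{"x":-0.01,"y":-0.01,"z":0.01,"rx":0,"ry":0,"rz":-0.6,"hand":-1},{"x":0,"y":0,"z":0,"rx":0,"ry":0,"rz":-0.6,"hand":-1},{"x":0,"y":-0.01,"z":0,"rx":0,"ry":0,"rz":-0.6,"hand":-1},{"x":0,"y":0,"z":0,"rx":0,"ry":0,"rz":-0.6,"hand":-1},{"x":0,"y":-0.01,"z":0,"rx":0,"ry":0,"rz":-0.6,"hand":-1},{"x":0,"y":0,"z":0,"rx":0,"ry":0,"rz":-0.6,"hand":-1},{"x":0,"y":0,"z":0,"rx":0,"ry":0,"rz":-0.65,"hand":-1},{"x":0,"y":0,"z":0,"rx":0,"ry":0,"rz":0,"hand":-1},{"x":0,"y":0,"z":0,"rx":0,"ry":0,"rz":0,"hand":-1}]}}

```text
time: 22.1
position: [0.5816, -0.1504, 0.0734]
ee_rot: [1.339, -2.842, 0.002]
force: [2.9, -1.0, -0.9]
grip_width: 0.0414
grip_force: 23.0
```

```bash
python3 -c "
from h import *
chk(n=4)"
```

```text
t 22.25 cw deg 47.98 p [ 0.5816 -0.1503  0.0734] w 0.0414 g 23.1 q6 -1.2458918391089824
F [ 2.6817 -1.5107 -1.4612] Ftool [-0.5395 -3.029   1.4637] T [-0.2705 -0.4138 -0.0355]
```

{"api": "drive_tool", "payload": {"plan": [{"x":0,"y":-0.03,"z":0,"rx":0,"ry":0,"rz":0,"hand":-1},{"x":0,"y":0,"z":0,"rx":0,"ry":0,"rz":0,"hand":0.1},{"x":0,"y":0,"z":0,"rx":0,"ry":0,"rz":0,"hand":0.6},{"x":0,"y":0,"z":0,"rx":0,"ry":0,"rz":0,"hand":0.6},{"x":0,"y":0,"z":0,"rx":0,"ry":0,"rz":0,"hand":0.6},{"x":0,"y":0,"z":0,"rx":0,"ry":0,"rz":0,"hand":0.6},{"x":0,"y":0,"z":-0.5,"rx":0,"ry":0,"rz":0,"hand":0.6},{"x":0,"y":0,"z":-1,"rx":0,"ry":0,"rz":0,"hand":0.6},{"x":0,"y":0,"z":-1,"rx":0,"ry":0,"rz":0,"hand":0.6},{"x":0,"y":0,"z":-1,"rx":0,"ry":0,"rz":0,"hand":0.6},{"x":0,"y":0,"z":-1,"rx":0,"ry":0,"rz":0,"hand":0.6},{"x":0,"y":0,"z":-1,"rx":0,"ry":0,"rz":0,"hand":0.6},{"x":0,"y":0,"z":-1,"rx":0,"ry":0,"rz":0,"hand":0.6},{"x":0,"y":0,"z":-0.4,"rx":0,"ry":0,"rz":0,"hand":0.6},{"x":0,"y":0,"z":0,"rx":0,"ry":0,"rz":0,"hand":0.6},{"x":0,"y":0,"z":0,"rx":0,"ry":0,"rz":0,"hand":0.6}]}}

```text
time: 24.3
position: [0.5816, -0.15, 0.2101]
ee_rot: [1.342, -2.839, -0.002]
force: [0.0, 0.2, -0.1]
grip_width: 0.0686
grip_force: 0.0
```

Run:
```python
from h import *
chk()
im=robot.snapshot("wrist")
cv2.imwrite("pics/w7c.png",cv2.resize(im[140:320,210:420,::-1],None,fx=3,fy=3))
```

```text
t 24.3 cw deg 47.92 p [ 0.5816 -0.15    0.2101] w 0.0686 g 0.0 q6 -1.2469624843925484
F [ 0.024   0.2114 -0.1204] Ftool [-0.1786  0.1156  0.1205] T [-0.0823  0.0339 -0.022 ]
```

View pics/w7c.png

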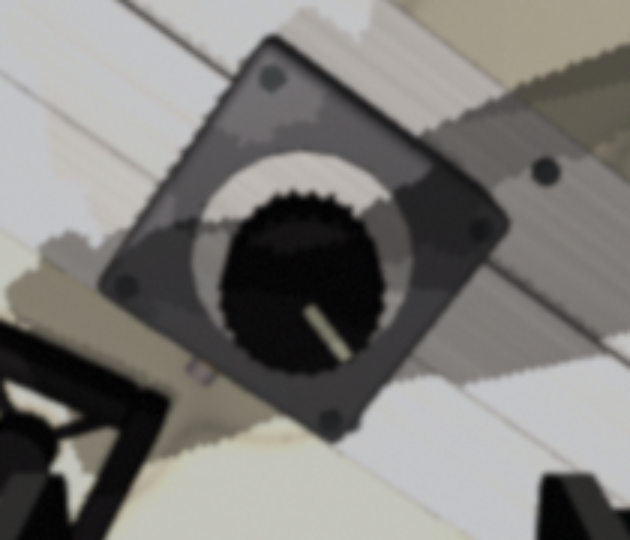

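The released dial's pointer runs from (308,310) to (347,357). That is the same direction relative to the tool as before the grip, so the net turn is 48° (2 clicks): from five clicks off the stop to three. I'm handing in.

```bash
python3 -c "
from cell import robot
print(robot.hand_in())"
```

```text
the job is handed in; nothing more can be done
None
```

I turned the dial clockwise against its end stop (peak about 0.39 N m), then back exactly three clicks, released it and handed the job in; no verdict was returned. On the first grasp try the fingers closed on top of the dial, pressing about 7 N, before I regripped it lower.

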